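Hold the gouge's edge under the bench magnifier

TASK

Draw the long-handled gouge up out of the tool rack, turn it level, and hold its cutting edge under the middle of the bench magnifier's lens, about 7 cm below the glass, so that the edge can be inspected. Finish while still holding it there, steady, in the gripper. Leave the short mushroom-handled chisel in the rack, do not bump the magnifier, and do not disturb the other things on the bench.

Things in the scene. Friction and masses are not known exactly. Their poses are not given: they have to be found in the camera images.
- gouge: The long-handled gouge, loose, about 110 g, handle up in one of the rack's holes. Round wood handle 100 mm long, 25 to 30 mm thick (27 mm at 60 mm up); below it a brass ferrule 19 mm thick, 20 mm long, then a U-shaped steel blade 70 mm long, 13 mm wide. Origin: centre of the handle's lower shoulder, resting on the rack's top; z up the handle (butt at +100 mm, cutting edge at -90 mm).
- gouge_edge (a point): Middle of the gouge's cutting edge, the free end of the blade, 90 mm below gouge's origin along the gouge's own axis; hidden low inside the open rack at the start.
- chisel: The other tool in the rack, to be left there: handle only 60 mm high with a mushroom head 40 mm wide (at 43 mm up); ferrule 19 mm thick, flat blade. Origin: centre of the handle's lower shoulder, on the rack's top; z up. Which hole holds which tool varies.
- rack: Fixed plywood tool rack, 90 mm (its x) by 220 mm (its y), top face 110 mm above the table, open at front and back under a 20 mm thick shelf. Two round holes 22 mm in diameter at its y = +60 and -60 mm, x = 0. Origin: centre of its underside; z up, x away from the robot at yaw 0.
- magnifier: Fixed bench magnifier: white base 120 mm across, 22 mm high; steel post 16 mm thick to 350 mm; a thin arm along its +y, up to 351 mm high, carries a ring lens 132 mm across outside, 16 mm thick (298 to 314 mm above the table), centred 170 mm from the post. Origin: centre of the base's underside; z up; at yaw 0 its +y is the world's +y.
- lens (a point): Centre of the lens's lower face, 300 mm above the table; its z points up. The space beneath is free.
- figure: Bystander: carved wooden figure standing on a 64 mm round base, about 130 mm tall. Origin: centre of its underside.
- mallet: Bystander: round carver's mallet standing on its head, head 72 mm in diameter and 90 mm high, handle up to 190 mm. Origin: centre of its underside.
- block: Bystander: cork sanding block 100 x 60 x 30 mm lying flat. Origin: centre of its underside.
Mind the look-alikes: they are no part of the job. What is shaped like the gouge but purple or turquoise is not meant.

How it is judged:
By the outcome, as a careful person would: the job done as asked, in the order asked, and still so for the second after the job is handed in, while the arm keeps its last pose, push and grip.
It also fails if it takes over 38 s, if anything falls off the work surface, if the arm or the gripper's body presses on something with over 40 N, if the wrist force passes 120 N, or if a joint passes its speed limit or range.

ROBOT

A 6-joint arm with a two-finger parallel gripper is mounted at the origin on the work surface. World frame = base frame: x ahead of the robot, y to its left, z up, the work surface at z = 0. Lengths are in mm, angles in degrees, forces in N, time in s.
With the tool pointing down it reaches from about 350 to 850 mm from the base axis. Payload 8.1 kg.
Tool frame: the origin (TCP) lies at the very end of the fingers, on their centre line; the grasp point (between the pads) lies 19 mm behind it (tcp_to_grasp is the distance from the TCP to the grasp point, in mm); z points along the fingers, x is the direction in which the jaws open and shut, and the axes are right-handed (so a half turn about z gives the same grasp; the last joint's range is limited). The gripper opens to 85 mm and grips with 20 to 120 N. Pads are 22 mm wide; open, the fingers measure 114 mm over their backs; the gripper's body (76 mm by 85 mm) begins 54 mm behind the grasp point. The pads swing forward as they close: fully open they stand 13 mm farther back than shut.
Start: joints at [-80.122, 7.471, 85.268, -0, 87.261, -4.893], TCP at [152.993, -580.171, 231.292] pointing down, gripper open.
Joint ranges: [-169.43, 169.43], [-51.17, 129.36], [1.28, 143.12], [-76.62, 256.62], [0, 156.53], [-152.29, 152.29]. Speed limits (degrees/s): [136.94, 136.94, 159.86, 180, 180, 180].

INTERFACE

Orientations are given as [roll, pitch, yaw] about the fixed x, y, z axes, in that order (R = Rz(yaw) Ry(pitch) Rx(roll)).
In Python, from bench import * gives the robot as it stands. The module is installed in compiled form; this text tells all that it offers.
- The arm moves only by the tool apply_moves, never from a script. Its argument "targets" is text: rows parted by semicolons, each of 7 numbers parted by spaces: the turn, a rotation vector about the tool's x, y, z in rad, then the shift along the tool's x, y, z in cm, then the finger opening in cm, from 0 to 8.54. A call has exactly 5 rows; each row is the pose to reach, as a shift and turn from the pose commanded when the call began, along the tool's axes at that moment; what a row does not reach only later rows make up. A row lasts 1/10 s, in which the tool goes at most 50 mm and 8.59 degrees, less where a joint would pass 70% of its speed; a pose out of reach is approached as far as the arm can. A call with a gripper value outside its range is refused whole. The fingers move at their own pace and stop on an object; "force" is the grip in N (left out, the last holds). Time passes only in rows, so rows that repeat a pose let the fingers close, or fill a call up. It gives the time, the measured TCP pose, the force and the opening at its end, in the units of the state.
- sense(): the state, without advancing time (a new reading comes with each control period).
- snapshot(name): name is "scene" or "top" or "wrist"; returns the picture (420x560x3 uint8, red, green, blue); there is no depth.
- camera_model(name): a dict with "fx", "fy", "cx", "cy" (pixels), "position" and "attitude" of the camera in the world; the wrist camera has in their place "T_tool_cam" (4x4, takes a point from camera to tool coordinates, whose origin is the TCP and whose axes are the tool frame's). Camera axes: x right, y up, looking along -z (the intrinsics and any distortion apply to the point x, -y, -z); pixel columns grow to the right and rows downward; lengths in mm; the calibration is good to about 2 mm. A picture is of the moment at which its call begins: read the wrist's pose just before it. camera_model takes no time and is no camera call.
- hand_in(): hands the job in, once; it reports no verdict.
Trained networks look in the newest picture that a camera, given by its name, has taken for a name from the list of things; names that differ only in an ending like _2 or _b are one class to them, and where a whole thing is asked for, a point or a joint stands for the part that bears it (a point fixed in the world has none). Each returns a list of dicts, best first, with "confidence" (0 to 1); they miss things now and then, are a little off and sometimes report something else, mostly with a low value. They report only what shows in the picture. A call takes as long as a camera call. They do not tell look-alikes from the thing itself.
- recognise(camera, query): "at" ([row, column] in pixels, amid what is visible of it).
- place_of(camera, query): "at" ([row, column] in pixels: a listed point, or the origin of a listed thing).
The state is a dict: "time": time; "joint_pos": joint angles; "qd": joint speeds; "joint_efforts": joint torques, N m; "tool_pos": TCP position; "tcp_rot": TCP orientation; "ft_force": force on the tool from outside, world axes, zero at the start; "wrist_torque": the same for the moment, N m; "finger_gap": finger opening in mm.
Only numpy, scipy, OpenCV 4.12 (cv2) and the standard library are available. Lean on these libraries where they do the work, as an engineer would, in place of code of your own. Each camera call takes 0.05 s, during which the arm holds its last target. There are 200 camera calls.

## Working session

There is one attempt and no reset: what is moved stays moved. The work goes in short steps, Python scripts to look and compute and a tool call to move; the robot and the scene stay as the last step left them, time stands still between calls to the robot, and variables do not carry over. Pictures are saved under pics/ and viewed, about 8 in all and at most 12, crops included, and the job is handed in when it is done.

Besides the shell and the picture viewer there is one more tool, called after "Emit:" in YAML: its name, and indented under it one key for each argument. apply_moves: Moves the arm, as the interface text tells. Its arguments: {"type":"object","properties":{"targets":{"type":"string"},"force":{"type":"number"}},"required":["targets"]}

```bash
mkdir -p pics; cat > h.py <<'E'
from bench import *
import numpy as np, cv2
from scipy.spatial.transform import Rotation as R
def save(n,f):
    im=snapshot(n); cv2.imwrite('pics/'+f,im[:,:,::-1]); return im
E
python3 - <<'E'
from h import *
a=save("scene","s0.png"); b=save("top","t0.png")
cv2.imwrite('pics/both.png',cv2.resize(np.hstack([a,b])[:,:,::-1],(800,300)))
for c in ("scene","top","wrist"): print(c,camera_model(c))
for c in ("scene","top"):
  for q in ("gouge","chisel","rack","magnifier","lens","figure","mallet","block"):
    print(c,q,[(np.round(d["at"]).tolist(),round(d["confidence"],2)) for d in place_of(c,q)[:3]],[(np.round(d["at"]).tolist(),round(d["confidence"],2)) for d in recognise(c,q)[:3]])
print(sense())
E
```

```text
scene {'fx': 409.0347597277759, 'fy': 409.0347597277759, 'cx': 280.04729880024723, 'cy': 209.75058893959704, 'position': array([1008.32218834, -450.33136078, 1103.18501249]), 'attitude': array([34.19258763,  0.19514347, 45.51248647])}
top {'fx': 424.13203125975025, 'fy': 424.13203125975025, 'cx': 285.10616533732104, 'cy': 206.57510054098498, 'position': array([ 412.6007992 ,  -18.97850149, 1276.79069321]), 'attitude': array([  8.64390929,  -0.23264222, -88.88565276])}
wrist {'fx': 329.32406067377264, 'fy': 329.32406067377264, 'cx': 278.000186369859, 'cy': 209.25836694887997, 'T_tool_cam': array([[ 9.99999742e-01,  4.76884554e-04,  5.37080752e-04,
        -5.92564785e-01],
       [ 6.09999205e-04, -9.58659436e-01, -2.84555290e-01,
        -7.16445140e+01],
       [ 3.79177508e-04,  2.84555545e-01, -9.58659480e-01,
        -1.42457690e+02],
       [ 0.00000000e+00,  0.00000000e+00,  0.00000000e+00,
         1.00000000e+00]])}
scene gouge [([184.0, 314.0], 0.79), ([201.0, 339.0], 0.73), ([169.0, 278.0], 0.59)] [([158.0, 280.0], 0.76), ([198.0, 338.0], 0.65), ([171.0, 314.0], 0.56)]
scen
[... 1129 characters left out ...]
), ([227.0, 213.0], 0.34)]
{'time': 1.7, 'joint_pos': array([-8.01200040e+01,  7.47115343e+00,  8.52659717e+01,  1.05034983e-04,
        8.72613434e+01, -4.89407735e+00]), 'qd': array([ 0.00788749, -0.04332151, -0.0167697 , -0.03452987,  0.00356285,
        0.06609809]), 'joint_efforts': array([ 3.03318593e-04, -5.69302654e+01, -5.00846851e+01, -2.53844246e-04,
        1.21598943e-03,  3.85023077e-05]), 'tool_pos': array([ 153.02003419, -580.17823259,  231.3098996 ]), 'tcp_rot': array([ 1.79999974e+02, -1.53483421e-03, -7.52259317e+01]), 'ft_force': array([ 0.0600312 , -0.6406742 , -0.32469476]), 'wrist_torque': array([ 0.06903827,  0.01034241, -0.01468061]), 'finger_gap': 85.44219214823073}
```

View pics/s0.png

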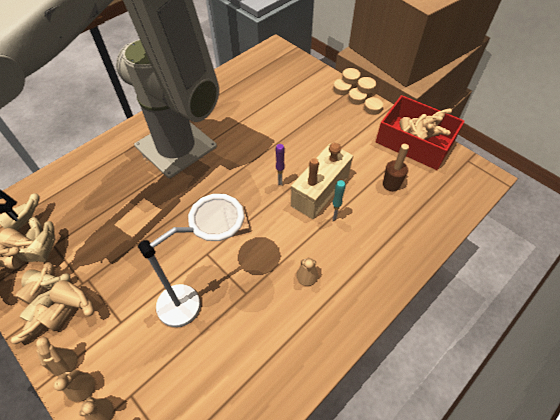

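View pics/t0.png

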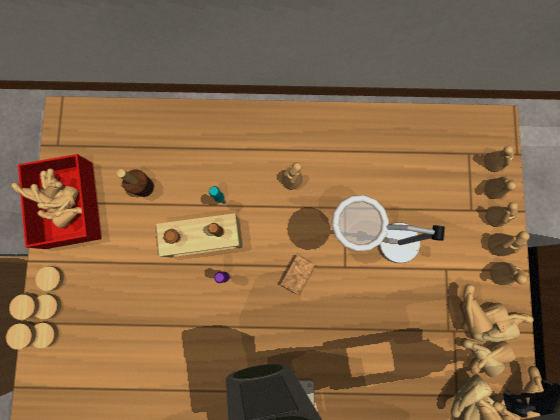

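The scene shows the brown gouge handle in the rack at about (171,314), the chisel at (152,335), the purple look-alike at (158,280) and the turquoise one at (198,338). In the top view the gouge is at (228,215), chisel (235,174), purple (277,221), turquoise (193,216), lens (222,360). I choose the brown one. Next I triangulate the positions.

```bash
cat >> h.py <<'E'
def ray(c,p):
    m=camera_model(c)
    if 'position' in m: o=np.array(m['position']); A=R.from_euler('xyz',m['attitude'],degrees=True).as_matrix()
    else:
        s=sense(); T=m['T_tool_cam']; W=R.from_euler('xyz',s['tcp_rot'],degrees=True).as_matrix()
        o=s['tool_pos']+W@T[:3,3]; A=W@T[:3,:3]
    d=A@np.array([(p[1]-m['cx'])/m['fx'],-(p[0]-m['cy'])/m['fy'],-1]); return o,d
def onz(c,p,z):
    o,d=ray(c,p); return o+d*(z-o[2])/d[2]
def proj(c,P):
    m=camera_model(c); o,_=ray(c,(0,0))
    A=R.from_euler('xyz',m['attitude'],degrees=True).as_matrix() if 'position' in m else R.from_euler('xyz',sense()['tcp_rot'],degrees=True).as_matrix()@m['T_tool_cam'][:3,:3]
    q=A.T@(np.asarray(P,float)-o); return m['cy']-m['fy']*q[1]/-q[2], m['cx']+m['fx']*q[0]/-q[2]
def tri(p,q):
    o,d=ray('scene',p);u,e=ray('top',q);d/=np.linalg.norm(d);e/=np.linalg.norm(e)
    t=np.linalg.lstsq(np.c_[d,-e],u-o,rcond=None)[0];a=o+d*t[0];b=u+e*t[1];return (a+b)/2,np.linalg.norm(a-b)
E
python3 - <<'E'
from h import *
np.set_printoptions(precision=1,suppress=True)
D=dict(gouge=((184,314),(231,218),110),chisel=((160,333),(236,177),110),rack=((189,319),(234,205),0),mag=((308,179),(245,397),0),lens=((217,217),(225,359),300),figure=((278,309),(178,294),0),mallet=((182,391),(184,143),0),block=((224,237),(276,300),0),purple=((169,278),(279,225),20),turq=((201,339),(201,222),20))
for k,(s,t,z) in D.items(): print(k,onz('scene',s,z),onz('top',t,z),'tri',*tri(s,t))
a=cv2.imread('pics/s0.png')[125:225,260:360];b=cv2.imread('pics/t0.png')[170:300,140:270]
cv2.imwrite('pics/c1.png',np.hstack([cv2.resize(a,(400,400),interpolation=2),cv2.resize(b,(400,400),interpolation=2)]))
E
```

```text
gouge [529.6 161.1 110. ] [518.2 163.4 110. ] tri [521.2 167.7  95.5] 5.235876559638993
chisel [506.3 275.4 110. ] [502.2 275.5 110. ] tri [503.4 277.6 105.4] 2.501263397301742
rack [502.9 225.2   0. ] [518.4 219.3   0. ] tri [514.9 213.   23.4] 4.848983949495628
mag [ 509.6 -363.1    0. ] [ 496.7 -359.     0. ] tri [ 499.  -363.   -20.8] 3.7202304292875694
lens [ 527.8 -189.6  300. ] [ 521.4 -192.   300. ] tri [ 523.5 -190.4  295.7] 5.608881194815189
figure [702.9 -36.7   0. ] [696.2 -46.    0. ] tri [699.7 -41.6   0.6] 11.317020514487536
mallet [655.3 422.1   0. ] [668.  416.5   0. ] tri [662.7 408.1  20.1] 3.776364322422651
block [413.8 -63.9   0. ] [399.  -68.7   0. ] tri [402.6 -64.1 -13.5] 12.61306517007421
purple [355.1 176.3  20. ] [386.3 150.9  20. ] tri [387.9 144.   74.9] 1.2302315592915738
turq [590.7 223.1  20. ] [616.8 169.3  20. ] tri [612.6 167.2  93.6] 23.079992148510467
```

View pics/c1.png

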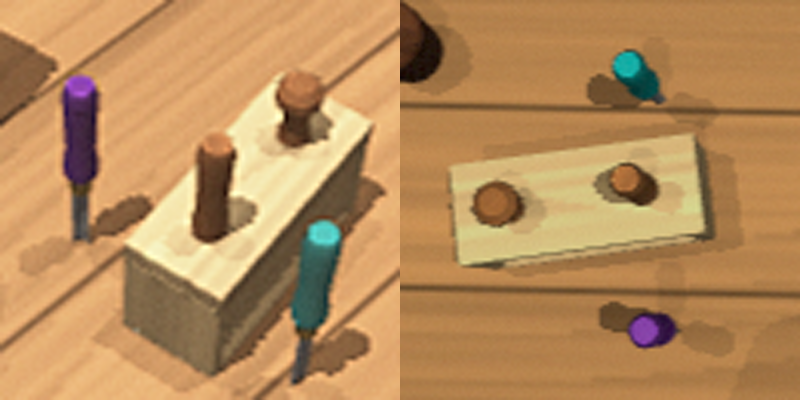

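The close crop shows the brown tall straight handle (butt at about scene (161,314), top (228,213)), which is the gouge. The mushroom head is the chisel, and purple and turquoise stand free beside the rack. I refine the gouge from its butt at z=210 and plan the hover.

```bash
cat >> h.py <<'E'
def plan(pos,rpy):
    s=sense(); W=R.from_euler('xyz',s['tcp_rot'],degrees=True); 
    G=rpy if isinstance(rpy,R) else R.from_euler('xyz',rpy,degrees=True)
    return np.round(np.r_[(W.inv()*G).as_rotvec(), W.inv().apply(np.asarray(pos,float)-s['tool_pos'])/10],3)
E
python3 - <<'E'
from h import *
np.set_printoptions(precision=1,suppress=True)
print('butt',onz('scene',(161,314),210),onz('top',(227.8,213.4),210),*tri((161,314),(227.8,213.4)))
print('purple',*tri((146.5,280),(277,221.5)),'turq',*tri((182.5,340),(192,214)))
np.set_printoptions(precision=3,suppress=True)
for y in (105,-75): print(y,plan((523,165,300),(180,0,y)))
for c in("scene","top"): print(proj(c,(525,-190,300)),proj(c,(500,-361,0)))
E
```

```text
butt [521.  160.7 210. ] [517.  159.7 210. ] [518.4 161.5 206.7] 3.2481739162484478
purple [397.1 140.1 190.5] 7.846679798769775 turq [614.2 167.6 188. ] 3.9535187045668074
105 [ -0.     -0.      3.138 -62.619 -54.777  -6.871]
-75 [  0.     -0.     -0.004 -62.619 -54.777  -6.871]
(np.float64(216.37279810422663), np.float64(216.10834947210088)) (np.float64(305.16158141178624), np.float64(177.5591031835258))
(np.float64(223.4476475783876), np.float64(358.1305020452262)) (np.float64(243.90443465202642), np.float64(397.62912439315267))
```

Emit:
apply_moves:
  targets: "0 0 0 -19.8 -11.1 -7 8.5; 0 0 0 -19.8 -11.1 -7 8.5; 0 0 0 -19.8 -11.1 -7 8.5; 0 0 0 -19.8 -11.1 -7 8.5; 0 0 0 -19.8 -11.1 -7 8.5"

```text
time: 2.2
tool_pos: [210.3, -358.4, 302.4]
tcp_rot: [-180.0, -0.1, -75.2]
ft_force: [-0.7, -0.7, -0.4]
finger_gap: 85.0
```

Emit:
apply_moves:
  targets: "0 0 0 -17.1 -17.4 0 8.5; 0 0 0 -17.1 -17.4 0 8.5; 0 0 0 -17.1 -17.4 0 8.5; 0 0 0 -17.1 -17.4 0 8.5; 0 0 0 -17.1 -17.4 0 8.5"

```text
time: 2.7
tool_pos: [335.2, -148.6, 301.7]
tcp_rot: [-179.9, -0.1, -75.2]
ft_force: [0.8, -1.6, 0.5]
finger_gap: 85.2
```

```bash
python3 -c "
from h import *
np.set_printoptions(precision=3,suppress=True)
s=sense();print(s['joint_pos'],s['tool_pos'],plan((520,162,300),(180,0,-81)),plan((450,20,300),(180,0,-81)))"
```

```text
[-31.957 -31.583 111.732   0.014  99.761  43.267] [ 335.165 -148.637  301.721] [ -0.001  -0.001   0.101 -25.322 -25.795   0.179] [ -0.001  -0.001   0.101 -13.377 -15.405   0.178]
```

Emit:
apply_moves:
  targets: "0 0 0.101 -17 -17.4 0.1 8.5; 0 0 0.101 -17 -17.4 0.1 8.5; 0 0 0.101 -17 -17.4 0.1 8.5; 0 0 0.101 -17 -17.4 0.1 8.5; 0 0 0.101 -17 -17.4 0.1 8.5"

```text
time: 3.2
tool_pos: [460.2, 60.4, 300.6]
tcp_rot: [-179.9, -0.0, -81.0]
ft_force: [0.8, -0.9, 0.4]
finger_gap: 85.1
```

```bash
python3 -c "
from h import *
np.set_printoptions(precision=3,suppress=True)
s=sense();print(s['joint_pos'],s['tool_pos'],plan((520,162,290),(180,0,-81)))"
```

```text
[  1.151 -15.051  99.643  -0.001  95.347  82.123] [460.167  60.445 300.575] [-0.001 -0.     0.    -9.091 -7.502  1.064]
```

Emit:
apply_moves:
  targets: "0 0 0 -9.1 -7.5 0.5 8.5; 0 0 0 -9.1 -7.5 0.5 8.5; 0 0 0 -9.1 -7.5 0.5 8.5; 0 0 0 -9.1 -7.5 0.5 8.5; 0 0 0 -9.1 -7.5 0.5 8.5"

```text
time: 3.7
tool_pos: [519.0, 159.6, 295.0]
tcp_rot: [180.0, -0.0, -81.0]
ft_force: [-1.7, 0.3, 0.4]
finger_gap: 85.2
```

```bash
python3 - <<'E'
from h import *
np.set_printoptions(precision=1,suppress=True)
print(sense()['tool_pos'],sense()['joint_pos'])
save("wrist","w1.png")
for q in("gouge","chisel","rack"):
  for d in place_of("wrist",q)[:3]: print('P',q,np.round(d['at']),round(d['confidence'],2),onz("wrist",d['at'],0 if q=='rack' else 110))
  for d in recognise("wrist",q)[:3]: print('R',q,np.round(d['at']),round(d['confidence'],2))
for z in(110,210): print(z,proj("wrist",(520,162,z)))
E
```

```text
[519.  159.6 295. ] [11.7 -2.4 88.8 -0.  93.6 92.7]
P gouge [188. 272.] 0.96 [515.5 164.5 110. ]
P gouge [ 82. 283.] 0.84 [616.8 169.7 110. ]
P gouge [285. 272.] 0.61 [405.2 148.1 110. ]
R gouge [311. 271.] 0.89
R gouge [205. 272.] 0.83
R gouge [ 73. 284.] 0.75
P chisel [188. 153.] 0.86 [496.8 284.8 110. ]
R chisel [193. 141.] 0.92
P rack [167. 232.] 0.92 [510.9 220.2   0. ]
R rack [173. 219.] 0.77
110 (np.float64(183.85068241032332), np.float64(275.73603789101674))
210 (np.float64(212.8022651056309), np.float64(274.78940535240577))
```

View pics/w1.png

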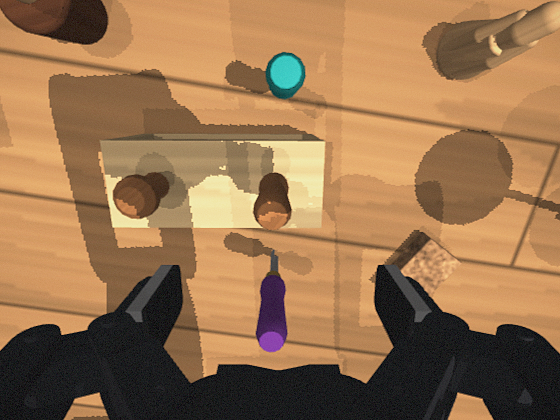

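The wrist view shows the brown gouge with butt at about (215,272), between the jaws. Chisel is at (195,138), turquoise (75,285) and purple (340,271), all outside the jaws' path. I descend with about (-0.4 cm, 0) correction in x.

```bash
python3 -c "
from h import *
np.set_printoptions(precision=3,suppress=True)
print(onz('wrist',(215,272),210),plan((518,163.5,150),(180,0,-81)))"
```

```text
[518.036 163.749 210.   ] [-0.001 -0.    -0.001 -0.477  0.062 14.572]
```

Emit:
apply_moves:
  targets: "0 0 0 -0.4 0.1 4 8.5; 0 0 0 -0.4 0.1 8 8.5; 0 0 0 -0.4 0.1 12 8.5; 0 0 0 -0.4 0.1 14.5 8.5; 0 0 0 -0.4 0.1 14.5 8.5"

```text
time: 4.55
tool_pos: [514.5, 162.4, 145.7]
tcp_rot: [179.5, -0.0, -81.0]
ft_force: [-0.5, 0.4, 0.7]
finger_gap: 85.1
```

Emit:
apply_moves:
  targets: "0 0 0 0 0 0 1.5; 0 0 0 0 0 0 1.5; 0 0 0 0 0 0 1.5; 0 0 0 0 0 0 1.5; 0 0 0 0 0 0 1.5"
  force: 60

```text
time: 5.05
tool_pos: [518.8, 163.8, 152.2]
tcp_rot: [-179.8, 0.0, -81.0]
ft_force: [-0.7, -0.3, 6.9]
finger_gap: 27.3
```

Emit:
apply_moves:
  targets: "0 0 0 0 0 -1 1.5; 0 0 0 0 0 -3 1.5; 0 0 0 0 0 -6 1.5; 0 0 0 0 0 -9.5 1.5; 0 0 0 0 0 -13 1.5"
  force: 80

```text
time: 5.55
tool_pos: [517.2, 163.3, 281.9]
tcp_rot: [180.0, -0.0, -81.0]
ft_force: [0.2, -0.5, -1.1]
finger_gap: 26.9
```

Emit:
apply_moves:
  targets: "0 0 0 0 0 -3 1.5; 0 0 0 0 0 -6 1.5; 0 0 0 0 0 -8 1.5; 0 0 0 0 0 -8 1.5; 0 0 0 0 0 -8 1.5"

```text
time: 6.05
tool_pos: [517.6, 163.4, 360.2]
tcp_rot: [-180.0, 0.0, -81.0]
ft_force: [0.3, -0.7, -2.8]
finger_gap: 26.8
```

```bash
python3 - <<'E'
from h import *
np.set_printoptions(precision=1,suppress=True)
s=sense();print(s['tool_pos'],s['joint_pos'],s['finger_gap'],s['ft_force'])
a=save("scene","s2.png"); b=save("wrist","w2.png")
cv2.imwrite('pics/v2.png',cv2.resize(np.hstack([a,b])[:,:,::-1],(800,300)))
for d in place_of("wrist","gouge_edge")[:2]: print(d['at'],d['confidence'])
P=s['tool_pos']+[0,0,-131]; print('pred edge',proj("wrist",P),proj("scene",P))
E
```

```text
[517.6 163.4 360.2] [ 12.1  -2.4  82.1  -0.  100.3  93.1] 26.789691404902655 [ 0.3 -0.7 -2.8]
[204.0, 279.7] 0.76
pred edge (np.float64(197.8464034933299), np.float64(278.67837262141506)) (np.float64(155.3902122175695), np.float64(314.21929986611804))
```

View pics/v2.png

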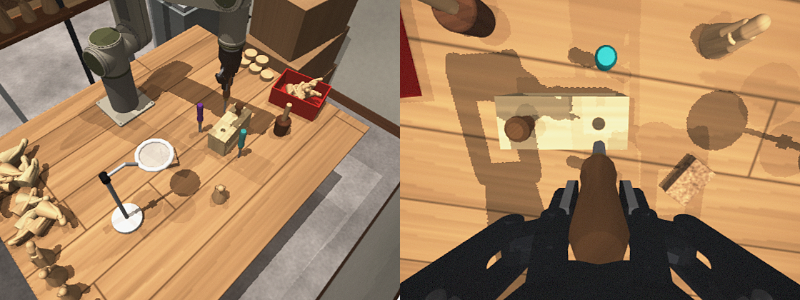

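The wrist view shows the gouge in the jaws, in line with the fingers, its tip at about (204,280) px, the left-hand hole empty and the chisel still in its hole. The network's edge lies about 6 px from my prediction. To find which level poses are reachable, I fit the arm's kinematics to the poses seen so far.

```bash
python3 - <<'E'
from h import *
np.set_printoptions(precision=2,suppress=True)
J=[[-80.122,7.471,85.268,0,87.261,-4.893],[-31.957,-31.583,111.732,0,99.76,43.267],[1.151,-15.051,99.643,0,95.347,82.123]]
P=[[153,-580.17,231.3],[335.165,-148.637,301.721],[460.167,60.445,300.575]]
s=sense(); J.append(s['joint_pos']);P.append(s['tool_pos']); print(s['joint_pos'])
J=np.radians(J);P=np.array(P)
A=[];b=[]
for j,p in zip(J,P):
    r=p[0]*np.cos(j[0])+p[1]*np.sin(j[0]); l=-p[0]*np.sin(j[0])+p[1]*np.cos(j[0])
    print('r,l',r,l)
    q=j[1]+j[2]
    A+=[[1,0,np.sin(j[1]),np.sin(q),np.cos(q)],[0,1,np.cos(j[1]),np.cos(q),-np.sin(q)]];b+=[r,p[2]]
x,res,rk,sv=np.linalg.lstsq(np.array(A),np.array(b),rcond=None)
print('a1,H,L2,L3,e',x,res,rk,sv)
E
```

```text
[ 12.11  -2.29  82.22  -0.   100.26  93.13]
r,l 597.8164135622004 51.20316958576086
r,l 363.04024223869806 51.2866211527672
r,l 461.28833341052245 51.189250564377616
r,l 539.7138368330575 51.19977792077236
a1,H,L2,L3,e [  0.61 -51.14 365.71 552.9   53.81] [0.15] 5 [3.44 2.83 0.38 0.13 0.11]
```

Emit:
apply_moves:
  targets: "0 -0.5 0 19.2 14.9 0 1.5; 0 -0.5 0 19.2 14.9 0 1.5; 0 -0.5 0 19.2 14.9 0 1.5; 0 -0.5 0 19.2 14.9 0 1.5; 0 -0.5 0 19.2 14.9 0 1.5"

```text
time: 6.7
tool_pos: [403.9, -41.6, 357.4]
tcp_rot: [179.8, 29.1, -81.3]
ft_force: [0.4, -1.3, -0.8]
finger_gap: 26.7
```

```bash
python3 - <<'E'
from h import *
from scipy.optimize import least_squares
np.set_printoptions(precision=3,suppress=True)
s=sense(); print(s['joint_pos'],s['tool_pos'],s['tcp_rot'],s['finger_gap'])
J=[[-80.122,7.471,85.268,0,87.261,-4.893],[-31.957,-31.583,111.732,0,99.76,43.267],[1.151,-15.051,99.643,0,95.347,82.123],[12.11,-2.29,82.22,0,100.26,93.13],s['joint_pos']]
P=[[153,-580.17,231.3],[335.165,-148.637,301.721],[460.167,60.445,300.575],[517.6,163.4,360.2],s['tool_pos']]
rot=lambda ax,a:R.from_euler(ax,a,degrees=True)
def fk(j,x):
    h,L2,L3,e,T,l1,l2,a5=x   # l1 lateral before wrist, l2 lateral after j4
    r1=rot('z',j[0]); r2=r1*rot('y',j[1]); r3=r2*rot('y',j[2]); r4=r3*rot('z',j[3]); r5=r4*rot('y',j[4]); r6=r5*rot('z',j[5])
    p=np.array([0,0,h])+r2.apply([0,l1,L2])+r3.apply([e,0,L3])+r4.apply([0,l2,0])+r5.apply([a5,0,T])
    return p,r6
f=lambda x:np.concatenate([fk(j,x)[0]-p for j,p in zip(J,P)])
x0=[200,365,553,54,250,51,0,0]
z=least_squares(f,x0); print(z.x,z.cost,np.abs(z.fun).max())
print(fk(J[-1],z.x)[1].as_euler('xyz',degrees=True), fk(J[3],z.x)[1].as_euler('xyz',degrees=True))
E
```

```text
[-32.704 -11.921  95.878  23.436 114.484  54.864] [403.861 -41.55  357.402] [179.786  29.074 -81.291] 26.72334884295987
[323.499 371.44  558.452  67.832 366.258  56.603  -5.419   5.083] 0.8601432338377205 0.9373818033860175
[-179.786  -29.074   98.709] [-179.81    0.01   98.98]
```

```bash
cat >> h.py <<'E'
from scipy.optimize import least_squares
X=[323.499,371.44,558.452,67.832,366.258,56.603,-5.419,5.083]
LO=np.array([-169.43,-51.17,1.28,-76.62,0,-152.29]);HI=np.array([169.43,129.36,143.12,256.62,156.53,152.29])
rot=lambda ax,a:R.from_euler(ax,a,degrees=True)
def fk(j,x=X,wc=False):
    h,L2,L3,e,T,l1,l2,a5=x
    r1=rot('z',j[0]); r2=r1*rot('y',j[1]); r3=r2*rot('y',j[2]); r4=r3*rot('z',j[3]); r5=r4*rot('y',j[4]); r6=r5*rot('z',j[5]+180)
    el=np.array([0,0,h])+r2.apply([0,l1,L2]); w=el+r3.apply([e,0,L3])+r4.apply([0,l2,0])
    p=w+r5.apply([a5,0,T])
    return (p,r6,el,w) if wc else (p,r6)
def ik(pos,G,j0,roll_free=False):
    def f(j):
        p,r=fk(j); 
        if roll_free: return np.r_[(p-pos)/10,20*(r.apply([0,0,1])-G.apply([0,0,1])),0.002*(j-j0)]
        return np.r_[(p-pos)/10,20*(G.inv()*r).as_rotvec()]
    return least_squares(f,np.clip(j0,LO+1,HI-1),bounds=(LO,HI))
E
python3 - <<'E'
from h import *
np.set_printoptions(precision=1,suppress=True)
s=sense(); E=np.array([524,-191,230])
for az in range(0,91,10):
    d=np.array([np.cos(np.radians(az)),np.sin(np.radians(az)),0])
    G=R.from_matrix(np.c_[[0,0,1],np.cross(d,[0,0,1]),d]) 
    best=min((ik(E-131*d,G,np.array(j0),True) for j0 in ([-60,-10,95,90,90,90],[-60,20,60,90,90,60],s['joint_pos'])),key=lambda r:r.cost)
    p,r,el,w=fk(best.x,wc=True); print(az,round(best.cost,3),best.x,'err',np.linalg.norm(p-E+131*d).round(1),'z',r.apply([0,0,1]),'wc',w,'xaxis',r.apply([1,0,0]))
E
```

```text
0 8.834 [-94.2   3.5 143.1  81.  101.4  90. ] err 20.1 z [1.  0.2 0.1] wc [  36.1 -272.   187.4] xaxis [-0.1  0.8 -0.5]
10 0.068 [-93.9  -4.  143.1  78.9  99.8  90. ] err 1.7 z [1.  0.2 0. ] wc [  36.1 -287.4  223.8] xaxis [-0.1  0.8 -0.6]
20 0.006 [-89.6   7.4 130.9  75.1 102.9  90. ] err 0.0 z [ 0.9  0.3 -0. ] wc [  57.9 -364.1  226.1] xaxis [-0.3  0.7 -0.6]
30 0.005 [-84.8  17.6 118.2  71.6 107.   90. ] err 0.0 z [ 0.9  0.5 -0. ] wc [  95.  -442.5  226.2] xaxis [-0.4  0.6 -0.7]
40 0.006 [-80.1  26.6 105.7  68.7 111.8  90. ] err 0.0 z [ 0.8  0.6 -0. ] wc [ 145.3 -513.3  226.3] xaxis [-0.5  0.6 -0.7]
50 0.006 [-75.3  35.   93.   66.5 117.1  60. ] err 0.0 z [ 0.6  0.8 -0. ] wc [ 207.2 -574.3  226.5] xaxis [-0.2  0.2 -1. ]
60 0.006 [-70.5  43.2  80.1  64.9 122.8  60. ] err 0.0 z [ 0.5  0.9 -0. ] wc [ 278.7 -623.6  226.7] xaxis [-0.2  0.1 -1. ]
70 0.007 [-65.7  51.5  66.7  64.2 129.1  60. ] err 0.0 z [ 0.3  0.9 -0. ] wc [ 357.7 -659.6  226.9] xaxis [-0.1  0.  -1. ]
80 0.009 [-60.9  60.2  52.3  64.8 135.8  60. ] err 0.0 z [ 0.2  1.  -0. ] wc [ 441.8 -681.4  227.2] xaxis [-0.1  0.  -1. ]
90 0.013 [-56.1  70.   36.   67.8 142.9  60. ] err 0.0 z [ 0.  1. -0.] wc [ 528.5 -688.3  227.7] xaxis [ 0.1 -0.  -1. ]
```

```bash
cat > p.py <<'E'
from h import *
np.set_printoptions(precision=1,suppress=True)
E=np.array([524,-191,230.]); post=np.array([500,-361.])
def G(az):
    d=np.array([np.cos(np.radians(az)),np.sin(np.radians(az)),0]); return d,R.from_matrix(np.c_[[0,0,-1],np.cross(d,[0,0,-1]),d])
def clear(j):
    p,r,el,w=fk(j,wc=True); z=r.apply([0,0,1]); m=1e9; low=1e9
    for t in np.r_[np.arange(-380,-20,20),np.arange(-20,132,10)]:
        rad=75 if t<-40 else 57 if t<=0 else 15; q=p+t*z
        low=min(low,q[2]-rad)
        u=np.hypot(*(q[:2]-E[:2])); dd=np.hypot(max(u-66,0),max(abs(q[2]-306)-8,0))-rad
        a=np.r_[post,345]; b=np.r_[E[:2],345]; k=np.clip((q-a)@(b-a)/((b-a)@(b-a)),0,1)
        m=min(m,dd,np.linalg.norm(a+k*(b-a)-q)-rad-8, np.hypot(*(q[:2]-post))-rad-8)
    return m,low
E
python3 - <<'E'
from p import *
s=sense(); j0=s['joint_pos']; print('now wc',fk(j0,wc=True)[3]); print('heap',onz('top',(330,480),40),onz('top',(360,480),40),onz('top',(240,505),40),onz('top',(275,505),40))
for az in(20,30,40):
    d,g=G(az)
    jf=ik(E-131*d,g,np.array([-85,18,118,72,107,60.])); j1=ik(E-(131+130)*d,g,jf.x)
    print(az,jf.cost,jf.x,clear(jf.x),'| pre',j1.cost,j1.x,clear(j1.x))
    print(' path',[tuple(np.round(clear(j0+(j1.x-j0)*t)).astype(int)) for t in np.linspace(0,1,9)], np.abs(j1.x-j0).max())
E
```

```text
now wc [ 436.8 -219.1  676.1]
heap [ 258.5 -578.6   40. ] [ 177.1 -574.6   40. ] [ 514.8 -664.4   40. ] [ 413.8 -658.5   40. ]
20 6.53964369240277e-28 [-89.6   7.4 130.9  75.1 102.9  40. ] (np.float64(37.069123520951436), np.float64(155.00000000000003)) | pre 1.8692561816927358e-28 [-106.5   13.1  124.2   61.5  113.8   36.6] (np.float64(79.0691235209512), np.float64(155.00000000000017))
 path [(np.int64(64), np.int64(229)), (np.int64(29), np.int64(205)), (np.int64(16), np.int64(189)), (np.int64(28), np.int64(180)), (np.int64(52), np.int64(178)), (np.int64(73), np.int64(182)), (np.int64(93), np.int64(176)), (np.int64(79), np.int64(164)), (np.int64(79), np.int64(155))] 73.76392161329734
30 3.847509498992179e-25 [-84.8  17.6 118.2  71.6 107.   41.4] (np.float64(37.06912352095429), np.float64(154.99999999999648)) | pre 2.314207281937018e-28 [-98.1  23.8 109.7  61.6 116.6  39.6] (np.float64(79.06912352095142), np.float64(154.9999999999998))
 path [(np.int64(64), np.int64(229)), (np.int64(20), np.int64(210)), (np.int64(4), np.int64(198)), (np.int64(3), np.int64(191)), (np.int64(23), np.int64(190)), (np.int64(44), np.int64(193)), (np.int64(70), np.int64(185)), (np.int64(69), np.int64(170)), (np.int64(79), np.int64(155))] 65.39067618375307
40 3.1018565461114174e-29 [-80.1  26.6 105.7  68.7 111.8  43.6] (np.float64(37.06912352095132), np.float64(155.0)) | pre 1.2514193577586675e-28 [-90.8  33.7  95.   61.6 120.6  43.3] (np.float64(79.06912352095144), np.float64(154.9999999999998))
 path [(np.int64(64), np.int64(229)), (np.int64(12), np.int64(216)), (np.int64(-4), np.int64(209)), (np.int64(-17), np.int64(205)), (np.int64(-2), np.int64(204)), (np.int64(16), np.int64(206)), (np.int64(50), np.int64(196)), (np.int64(59), np.int64(176)), (np.int64(79), np.int64(155))] 58.0923987119818
```

```bash
cat >> p.py <<'E'
def rows(pts):
    "pose rows relative to commanded ~ measured now"
    s=sense(); W=R.from_euler('xyz',s['tcp_rot'],degrees=True)
    for j in pts:
        p,r=fk(j); v=np.r_[(W.inv()*r).as_rotvec(),W.inv().apply(p-s['tool_pos'])/10]; print(' '.join(f'{a:.2f}' for a in v))
E
python3 - <<'E'
from p import *
j0=sense()['joint_pos']; d,g=G(25)
jf=ik(E-131*d,g,np.array([-85,18,118,72,107,60.])).x; j1=ik(E-(131+130)*d,g,jf).x
print(jf,j1)
for off in(-8,-14,-20):
    jm=(j0+j1)/2+np.array([0,off,0,0,0,0]); print(off,jm)
    print([tuple(np.round(clear(j)).astype(int)) for a,b in((j0,jm),(jm,j1)) for j in [a+(b-a)*t for t in np.linspace(0,1,6)]])
jm=(j0+j1)/2+np.array([0,-14,0,0,0,0]); np.save('wp.npy',[j0,jm,j1,jf])
rows([j0+(jm-j0)*t for t in (.2,.4,.6,.8,1)]); p,r=fk(jm); print(p,r.as_euler('xyz',degrees=True))
E
```

```text
[-87.2  12.7 124.5  73.3 104.9  40.6] [-102.1   18.6  116.9   61.6  115.    38. ]
-8 [-67.4  -4.7 106.4  42.5 114.7  46.4]
[(np.int64(64), np.int64(229)), (np.int64(38), np.int64(219)), (np.int64(26), np.int64(214)), (np.int64(21), np.int64(211)), (np.int64(25), np.int64(211)), (np.int64(33), np.int64(215)), (np.int64(33), np.int64(215)), (np.int64(44), np.int64(209)), (np.int64(63), np.int64(207)), (np.int64(71), np.int64(191)), (np.int64(69), np.int64(172)), (np.int64(79), np.int64(155))]
-14 [-67.4 -10.7 106.4  42.5 114.7  46.4]
[(np.int64(64), np.int64(229)), (np.int64(45), np.int64(226)), (np.int64(38), np.int64(225)), (np.int64(35), np.int64(228)), (np.int64(33), np.int64(232)), (np.int64(35), np.int64(239)), (np.int64(35), np.int64(239)), (np.int64(43), np.int64(226)), (np.int64(60), np.int64(219)), (np.int64(64), np.int64(203)), (np.int64(66), np.int64(178)), (np.int64(79), np.int64(155))]
-20 [-67.4 -16.7 106.4  42.5 114.7  46.4]
[(np.int64(64), np.int64(229)), (np.int64(53), np.int64(232)), (np.int64(51), np.int64(237)), (np.int64(46), np.int64(244)), (np.int64(44), np.int64(253)), (np.int64(48), np.int64(264)), (np.int64(48), np.int64(264)), (np.int64(44), np.int64(245)), (np.int64(54), np.int64(231)), (np.int64(57), np.int64(216)), (np.int64(63), np.int64(184)), (np.int64(79), np.int64(155))]
0.07 -0.08 0.06 2.46 0.89 -0.42
0.16 -0.15 0.12 4.83 1.85 -1.02
0.25 -0.21 0.18 7.14 2.89 -1.79
0.35 -0.27 0.24 9.41 4.04 -2.75
0.47 -0.32 0.29 11.68 5.35 -3.90
[ 369.5 -169.3  334.9] [-164.3   49.6  -99. ]
```

Emit:
apply_moves:
  targets: "0.07 -0.08 0.06 2.4 0.9 -0.4 1.5; 0.16 -0.15 0.12 4.8 1.8 -1 1.5; 0.25 -0.21 0.18 7.1 2.9 -1.8 1.5; 0.35 -0.27 0.24 9.4 4 -2.8 1.5; 0.47 -0.32 0.29 11.7 5.4 -3.9 1.5"

```text
time: 7.2
tool_pos: [371.2, -168.9, 337.2]
tcp_rot: [-163.9, 49.3, -98.9]
ft_force: [1.3, -0.7, -1.7]
finger_gap: 27.2
```

```bash
python3 - <<'E'
from p import *
s=sense(); j0=s['joint_pos']; print(s['tool_pos'],s['tcp_rot'],s['finger_gap'],s['ft_force']); _,jm,j1,jf=np.load('wp.npy')
print(j0,jm,fk(j0)[0]-s['tool_pos'],clear(j0))
print([tuple(np.round(clear(j0+(j1-j0)*t)).astype(int)) for t in np.linspace(0,1,6)])
rows([j0+(j1-j0)*t for t in (.18,.36,.54,.77,1)])
E
```

```text
[ 371.2 -168.9  337.2] [-163.9   49.3  -98.9] 27.214553908986414 [ 1.3 -0.7 -1.7]
[-67.2 -11.3 106.8  42.8 114.4  46.7] [-67.4 -10.7 106.4  42.5 114.7  46.4] [ 0.2  1.8 -1.6] (np.float64(34.053089197623535), np.float64(239.27007613691438))
[(np.int64(34), np.int64(239)), (np.int64(41), np.int64(227)), (np.int64(59), np.int64(219)), (np.int64(63), np.int64(204)), (np.int64(66), np.int64(178)), (np.int64(79), np.int64(155))]
0.08 -0.11 0.09 3.66 0.51 -0.35
0.19 -0.22 0.18 7.05 1.16 -1.13
0.30 -0.33 0.26 10.22 1.97 -2.11
0.48 -0.46 0.35 13.98 3.27 -3.66
0.67 -0.58 0.43 17.50 4.90 -5.50
```

Emit:
apply_moves:
  targets: "0.05 -0.07 0.05 2.2 0.3 -0.2 1.5; 0.10 -0.13 0.11 4.4 0.7 -0.5 1.5; 0.17 -0.20 0.165 6.5 1.05 -1 1.5; 0.235 -0.27 0.215 8.5 1.5 -1.5 1.5; 0.30 -0.33 0.26 10.2 2 -2.1 1.5"

```text
time: 7.7
tool_pos: [334.6, -241.2, 269.1]
tcp_rot: [-162.4, 72.0, -116.8]
ft_force: [-0.4, 0.1, -0.9]
finger_gap: 26.9
```

```bash
python3 - <<'E'
from p import *
s=sense(); j0=s['joint_pos']; _,jm,j1,jf=np.load('wp.npy')
print(j0,j1,fk(j0)[0]-s['tool_pos'],clear(j0))
print([tuple(np.round(clear(j0+(j1-j0)*t)).astype(int)) for t in np.linspace(0,1,6)])
rows([j0+(j1-j0)*t for t in (.2,.4,.6,.8,1)])
E
```

```text
[-85.8   4.5 112.9  52.9 114.6  42.3] [-102.1   18.6  116.9   61.6  115.    38. ] [ 1.2  4.7 -1.1] (np.float64(65.28102619328128), np.float64(210.65490461275255))
[(np.int64(65), np.int64(211)), (np.int64(64), np.int64(199)), (np.int64(64), np.int64(187)), (np.int64(66), np.int64(176)), (np.int64(71), np.int64(165)), (np.int64(79), np.int64(155))]
0.07 -0.06 0.03 1.25 0.02 -0.77
0.13 -0.11 0.07 2.49 -0.16 -2.02
0.21 -0.17 0.10 3.70 -0.28 -3.33
0.28 -0.22 0.12 4.88 -0.35 -4.69
0.36 -0.28 0.15 6.03 -0.35 -6.09
```

Emit:
apply_moves:
  targets: "0.07 -0.06 0.03 1.2 0 -0.8 1.5; 0.13 -0.11 0.07 2.5 -0.2 -2 1.5; 0.21 -0.17 0.1 3.7 -0.3 -3.3 1.5; 0.28 -0.22 0.12 4.9 -0.35 -4.7 1.5; 0.36 -0.28 0.15 6 -0.35 -6.1 1.5"

```text
time: 8.2
tool_pos: [287.9, -301.9, 231.4]
tcp_rot: [-91.6, 90.0, -66.7]
ft_force: [0.4, -0.2, -1.0]
finger_gap: 26.9
```

```bash
python3 - <<'E'
from p import *
s=sense(); print(s['tool_pos'],s['tcp_rot'],s['joint_pos'],s['finger_gap'])
W=R.from_euler('xyz',s['tcp_rot'],degrees=True); z=W.apply([0,0,1]); print('z',z*100,'elev deg',np.degrees(np.arcsin(z[2])),'edge est',s['tool_pos']+131*z)
d,g=G(25); np.set_printoptions(precision=3,suppress=True); print(plan(E-131*d,g))
a=save("scene","s3.png");b=save("top","t3.png"); w=save("wrist","w3.png")
for c in("scene","top","wrist"):
  print(c,[(np.round(q['at'],1),round(q['confidence'],2)) for q in place_of(c,"gouge_edge")[:3]],'lens',[(np.round(q['at'],1),round(q['confidence'],2)) for q in place_of(c,"lens")[:2]],'pred',proj(c,s['tool_pos']+131*z))
cv2.imwrite('pics/v3.png',np.vstack([np.hstack([cv2.resize(a[130:330,80:330],(400,320)),cv2.resize(b[130:330,270:520],(400,320))]),np.hstack([cv2.resize(w,(373,280)),np.zeros((280,427,3),np.uint8)])])[:,:,::-1])
E
```

```text
[ 287.9 -301.9  231.4] [-91.6  90.  -66.7] [-101.8   17.6  118.    61.9  114.7   38.1] 26.890921756680452
z [90.7 42.1 -0. ] elev deg -0.0008197881543979749 edge est [ 406.7 -246.7  231.4]
[-0.002 -0.     0.001  0.142  0.089 12.984]
scene [(array([216. , 171.6]), 0.73), (array([187.5, 280.7]), 0.63), (array([218.7, 336.4]), 0.58)] lens [(array([216.9, 215.5]), 0.9)] pred (np.float64(216.56778362851466), np.float64(172.87967475237227))
top [(array([274.4, 373.5]), 0.97), (array([199.8, 221.9]), 0.74), (array([277.1, 228.8]), 0.64)] lens [(array([223.8, 359.3]), 0.78)] pred (np.float64(275.3404721535549), np.float64(376.8031620752712))
wrist [(array([285.7, 385.2]), 0.71), (array([204.2, 276.2]), 0.67)] lens [(array([171.5, 220.1]), 0.95)] pred (np.float64(198.16682067841967), np.float64(278.7458975888612))
```

View pics/v3.png

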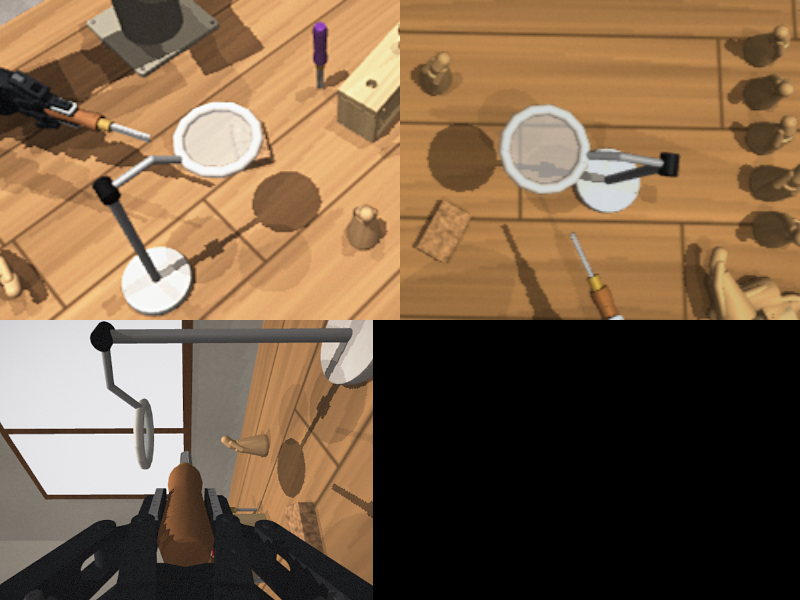

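The pre-pose views show the gouge level and straight in the jaws. Its tip is at top (275.6,377.5) and scene (216,173.7), agreeing with the prediction to about 1 px. The lens ring is centred at about top (222.8,360.9) and scene (216.3,216.6). The free path ahead runs under the ring. I check the lens centre with those ring pixels.

```bash
python3 - <<'E'
from p import *
print(onz('top',(222.8,360.9),306),onz('scene',(216.3,216.6),306),tri((216.3,216.6),(222.8,360.9)),tri((216.9,215.5),(223.8,359.3)))
for P in ([524,-192,230],): 
    d,g=G(25); np.set_printoptions(precision=3,suppress=True); print(plan(np.array(P)-131*d,g))
E
```

```text
[ 525.9 -195.3  306. ] [ 529.3 -191.   306. ] (array([ 527.5, -193.1,  305.9]), np.float64(5.446538508531881)) (array([ 524.6, -192.3,  299.7]), np.float64(1.1274961772266687))
[ 0.004 -0.004  0.004  0.233 -0.072 12.855]
```

Emit:
apply_moves:
  targets: "0 0 0 0.2 0 3 1.5; 0 0 0 0.2 -0.1 6 1.5; 0 0 0 0.2 -0.1 9 1.5; 0 0 0 0.2 -0.1 11.5 1.5; 0 0 0 0.2 -0.1 13 1.5"

```text
time: 9.15
tool_pos: [407.9, -245.7, 230.4]
tcp_rot: [-126.4, 89.7, -101.1]
ft_force: [0.3, -0.1, -0.5]
finger_gap: 27.1
```

Emit:
apply_moves:
  targets: "0 0 0 0 0 0 1.5; 0 0 0 0 0 0 1.5; 0 0 0 0 0 0 1.5; 0 0 0 0 0 0 1.5; 0 0 0 0 0 0 1.5"

```text
time: 9.65
tool_pos: [406.1, -247.9, 230.1]
tcp_rot: [-126.8, 89.8, -101.8]
ft_force: [0.7, 0.6, -1.1]
finger_gap: 26.6
```

```bash
python3 - <<'E'
from p import *
s=sense(); print(s['tool_pos'],s['tcp_rot'],s['finger_gap'],s['ft_force'],s['qd'],s['time'])
W=R.from_euler('xyz',s['tcp_rot'],degrees=True); z=W.apply([0,0,1]); P=s['tool_pos']+131*z; print('z',z*100,'edge est',P)
a=save("scene","s4.png");b=save("top","t4.png"); w=save("wrist","w4.png")
for c in("scene","top","wrist"):
  print(c,[(np.round(q['at'],1),round(q['confidence'],2)) for q in place_of(c,"gouge_edge")[:3]],'lens',[(np.round(q['at'],1),round(q['confidence'],2)) for q in place_of(c,"lens")[:2]],'pred',proj(c,P))
cv2.imwrite('pics/v4.png',np.vstack([np.hstack([cv2.resize(a[130:330,80:330],(400,320)),cv2.resize(b[130:330,270:520],(400,320))]),np.hstack([cv2.resize(w,(373,280)),cv2.resize(b,(427,280))])])[:,:,::-1])
E
```

```text
[ 406.1 -247.9  230.1] [-126.8   89.8 -101.8] 26.584159816696918 [ 0.7  0.6 -1.1] [ 0.1 -0.   0.1  0.1 -0.  -0.1] 9.65
z [90.6 42.4 -0.2] edge est [ 524.7 -192.4  229.9]
scene [(array([186.2, 278.2]), 0.84), (array([218.6, 333.6]), 0.55)] lens [(array([218. , 216.4]), 0.67)] pred (np.float64(232.33172674422156), np.float64(219.02817769138753))
top [(array([202.1, 219.4]), 0.52), (array([276.3, 228.6]), 0.46)] lens [(array([179.2, 292.9]), 0.64), (array([224.1, 355.9]), 0.6)] pred (np.float64(226.71076968630544), np.float64(354.175716842546))
wrist [(array([200.8, 278.1]), 0.85)] lens [(array([200.2, 194.6]), 0.75)] pred (np.float64(198.29868276844084), np.float64(277.6452696285392))
```

View pics/v4.png

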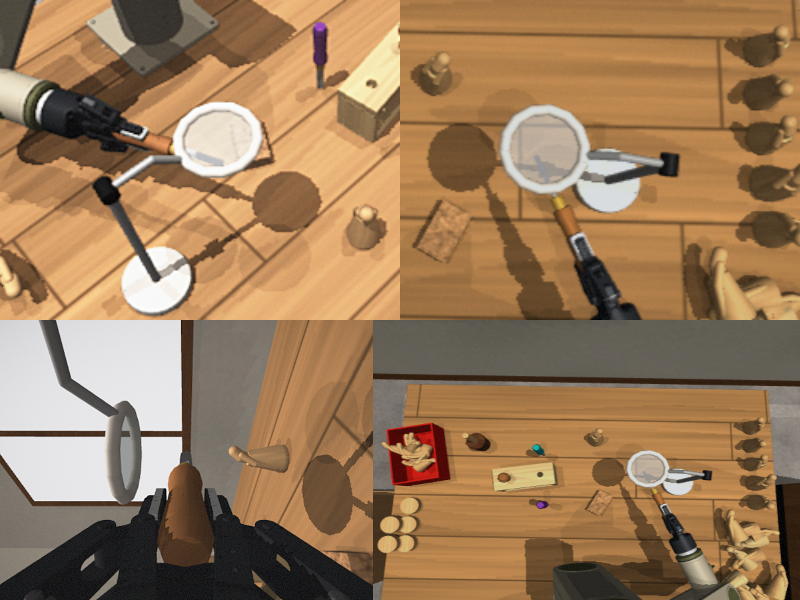

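The final view shows the gouge level, with its tip seen through the lens glass at about scene (231,219). The prediction there is (232,219). The ring, post and bystanders are unmoved and the arm is at rest. I hand in.

```bash
python3 -c "
from h import *
print(hand_in()); s=sense(); print(s['time'],s['tool_pos'],s['finger_gap'])"
```

```text
the job is handed in; nothing more can be done
None
the job is handed in; nothing more can be done
```

I drew the brown long-handled gouge out of the rack, turned it level, and handed in with its cutting edge held under the middle of the lens. The hand-in was accepted at about 9.8 s and gives no verdict; no state could be read after it.

**Final position:** the edge is estimated at (525, -192, 230) mm, and I measured the lens centre at about (525, -192, 300) mm. That puts it 7 cm below the glass and about 0.1° off level. This rests on the arm pose and the gouge sitting in line with the jaws.

**Steadiness:** the arm was at rest, the finger gap was 26.6 mm on the handle at 80 N, and the wrist force was about 1 N.

**Surroundings:** the last pictures show the chisel still in the rack, and the magnifier and bystanders look unmoved.

**Checks that disagreed:**
- In the final scene and top views the network did not find the real edge, only the purple and turquoise look-alikes. By eye, the tip seen through the glass in the scene view matches my prediction to about 1 px. In the wrist view the network's edge is within 3 px.
- In the top view before the last approach, the network's edge was about 3 px from my prediction, but the tip seen by eye agreed to about 1 px.
- My lens measurements scatter by about 3–4 mm.

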